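# Square up a kiln shelf for cutting

## Robot

A 7-joint arm with a two-finger parallel gripper is mounted at the origin on the work surface. World frame = base frame: x ahead of the robot, y to its left, z up, the work surface at z = 0. Lengths are in mm, angles in rad, forces in N, time in s.
With the tool pointing down it reaches from about 350 to 900 mm from the base axis. Payload 8.1 kg.
Tool frame: the origin (TCP) lies on the mounting face of the last link; the fingertips stand 178 mm ahead of it and the grasp point (between the pads) lies 159 mm ahead of it; z points along the fingers, y is the line along which they close (so a half turn about z gives the same grasp; the last joint's range is limited). The gripper opens to 92 mm and grips with 3 to 60 N. Pads are 19 mm wide; open, the fingers measure 130 mm over their backs; the gripper's body (75 mm by 190 mm) begins 47 mm behind the grasp point.
Start: joints at [-1.225, 0.434, 0.025, 1.573, -0.012, 1.134, -0.075], TCP at [271.201, 563.101, 404.742] pointing down, gripper open.
Joint ranges: [-2.62, 2.62], [-0.44, 2.09], [-1.27, 1.32], [0.08, 2.57], [-1.32, 4.46], [0.12, 2], [-2.74, 2.74]. Speed limits (rad/s): [2.22, 2.22, 3.01, 3.01, 3.14, 3.14, 3.14].

## Interface

Orientations are given as a rotation vector (axis times angle).
In Python, from plant import robot gives the robot as it stands. The module is installed in compiled form; this text tells all that it offers.
- The arm moves only by the tool servo_tool, never from a script. Its arguments are lists of equal length, an entry for each row: "slide": the shift along the world's x, y, z in m, a list of three; "rot": the turn, a rotation vector about the world's x, y, z in rad, a list of three; "grip": the gripper's target within -1 to 1 (fully open at 1, half-way at 0, shut at -1). A call has 1 to 12 rows; each row shifts and turns the commanded pose from where the row before left it; what a row does not reach is not made up. A row lasts 1/12 s, in which the tool goes at most 41.7 mm and 7.16 degrees, less where a joint would pass 70% of its speed; a pose out of reach is approached as far as the arm can. A call is refused whole if a number of a shift passes 0.0417 or a number of a turn 0.125, either way. A call with a gripper value outside its range is refused whole. The fingers move at their own pace and stop on an object; "newtons" is the grip in N (left out, the last holds). Time passes only in rows, so rows that do not move let the fingers close. It gives the time, the measured TCP pose, the force, the opening and the grip force at its end, in the units of the state.
- robot.sense(): the state, without advancing time (a new reading comes with each control period).
- robot.read_camera(name): name is "scene" or "top" or "wrist"; returns a dict with "img" (420x560x3 uint8, red, green, blue), "mtx" (3x3 intrinsics, pixels), "world_to_cam" (4x4, takes a point from world to camera coordinates). Camera axes: x right, y up, looking along -z (the intrinsics and any distortion apply to the point x, -y, -z); pixel columns grow to the right and rows downward; lengths in mm; the calibration is good to about 2 mm. The wrist camera is an equidistant fisheye: a pixel r from the principal point sees the ray r / f radians off the axis. A picture is of the moment at which its call begins. There is no depth.
- robot.hand_in(): hands the job in; it is judged then, once.
The state is a dict: "t": time; "joint_positions": joint angles; "joint_velocities": joint speeds; "tau": joint torques, N m; "eef_pos": TCP position; "ee_rot": TCP orientation; "contact_force": force on the tool from outside, world axes, zero at the start; "ft_torque": the same for the moment, N m; "gripper_width": finger opening in mm; "finger_force": force on a finger pad.
Only numpy, scipy, OpenCV 4.12 (cv2) and the standard library are available. Lean on these libraries where they do the work, as an engineer would, in place of code of your own. Each camera call takes 0.05 s, during which the arm holds its last target. There are 200 camera calls.

## Task

The kiln shelf is to be cut along the pencil line. Pick up the try square and set it standing on the bench with its stock flush against the front edge of the shelf (the edge facing the robot, where the line begins) and its blade lying across the shelf's top, with one long edge of the blade on the pencil line. Let go of it there, and leave the other things on the bench where they are.

Things in the scene. Friction and masses are not known exactly. Their poses are not given: they have to be found in the camera images.
- square: loose bright steel try square (L), 0.62 kg, lying flat. Origin: centre of the underside of its stock. Stock: bar 110 long (y -55 to 55), 20 wide (x -10 to 10), 34 tall (z 0 to 34). Blade: strip at the stock's +y end, x 10 to 140, y 30 to 55, z 12.8 to 14.8. Stands level on its stock. Grip across the 20 width, beside the blade (y about -10), fingertips 17 up to clear the 12 shelf
- stock_plain_end (a point): point on the stock's inner (+x) face, 5 from the end without the blade, 6 above the underside
- stock_blade_end (a point): point on the stock's inner (+x) face, 5 from the end with the blade, 6 above the underside
- blade_outer_edge (a point): point on the blade's outer long edge (level with the end of the stock), 20 out from the stock
- blade_inner_edge (a point): point on the blade's inner long edge (in the corner of the L), 20 out from the stock
- kiln_shelf: pale rectangular ceramic kiln shelf lying on the bench, fixed: 200 deep (x -100 to 100), 300 wide (y -150 to 150), 12 thick. Origin: centre of its underside; its front face, towards the robot, is at x = -100. Two small steel hold-down clips grip its far edge (up to 21 high)
- front_edge (a point): middle of the top of the shelf's front face, axes as the shelf's: x points into the shelf, y along the front edge
- pencil_line: dark line 4 wide and 90 long drawn on the top of the shelf, square to the front edge and starting at it. Origin: where the line meets the front edge, at the shelf's top; x runs along the line into the shelf, y along the front edge
- pencil: a flat wooden pencil, 130 x 12 x 8, lying on the far part of the kiln shelf; bystander; origin at its underside
- tin_can: a dark ribbed tin can, 90 diameter, 130 tall, standing left of the shelf; bystander; origin at its underside
- paperweight: a rounded glass paperweight, 76 diameter, 66 tall, on the right; bystander; origin at its underside
- frit_jar: a capped jar, 64 diameter, 85 tall, at the far right; bystander; origin at its underside
- wood_block: a wooden cup-shaped shaping block, 84 diameter, 50 tall, with a 160 long round handle, near the robot; bystander; origin at its underside
- brush: a hand brush lying near the robot; bystander
- jacks: a pair of steel jacks (spring tongs), 260 x 56 x 12, lying left of the shelf; bystander; origin at its underside
There are look-alikes about, which are no part of the job. Of the things like the square, leave any that is red; of the rest the smaller one is meant.

How it is judged:
By the outcome, as a careful person would: the job done as asked, in the order asked, and still so for the second after the job is handed in, with the robot touching nothing.
It also fails if it takes over 32 s, if anything falls off the work surface, if the arm or the gripper's body presses on something with over 40 N, if the wrist force passes 120 N, or if a joint passes its speed limit or range.

## Working session

There is one attempt and no reset: what is moved stays moved. The work goes in short steps, Python scripts to look and compute and a tool call to move; the robot and the scene stay as the last step left them, time stands still between calls to the robot, and variables do not carry over. Pictures are saved under pics/ and viewed, at most 10 in all, crops included, and the job is handed in when it is done.

Besides the shell and the picture viewer there is one more tool, called after ">>>" in YAML: its name, and indented under it one key for each argument. servo_tool: Moves the arm, as the interface text tells. Its arguments: {"type":"object","properties":{"slide":{"type":"array"},"rot":{"type":"array"},"grip":{"type":"array"},"newtons":{"type":"number"}},"required":["slide","rot","grip"]}

```bash
mkdir -p pics; cat > h.py <<'E'
import numpy as np, cv2
from plant import robot
from scipy.spatial.transform import Rotation as R
def cam(n,save=None):
    c=robot.read_camera(n)
    if save: cv2.imwrite('pics/'+save,c['img'][:,:,::-1])
    return c
def ray(c,u,v,fish=False):
    K=c['mtx'];T=c['world_to_cam']
    x=(u-K[0,2])/K[0,0];y=(v-K[1,2])/K[1,1]
    if fish:
        r=np.hypot(x,y); s=np.sin(r)/r if r>1e-9 else 1
        d=np.array([x*s,-y*s,-np.cos(r)])
    else: d=np.array([x,-y,-1])
    Rm=T[:3,:3];o=-Rm.T@T[:3,3]
    return o,Rm.T@d
def plane(c,u,v,z,fish=False):
    o,d=ray(c,u,v,fish);return o+d*(z-o[2])/d[2]
E
python3 - <<'E'
from h import *
a=cam('top','top1.png');b=cam('scene','scene1.png')
print(a['mtx'],a['world_to_cam']);s=robot.sense();print(s['t'],s['eef_pos'],s['ee_rot'],s['gripper_width'])
np.savez('c1.npz',img=a['img'],mtx=a['mtx'],world_to_cam=a['world_to_cam'])
E
```

```text
[[426.08307754   0.         278.13449844]
 [  0.         426.08307754 211.80626133]
 [  0.           0.           1.        ]] [[-2.90044250e-02 -9.99452322e-01 -1.59310922e-02  1.39313035e+01]
 [ 9.94543252e-01 -3.04524632e-02  9.97816019e-02 -5.40923390e+02]
 [-1.00212095e-01 -1.29500523e-02  9.94881818e-01 -1.36301884e+03]
 [ 0.00000000e+00  0.00000000e+00  0.00000000e+00  1.00000000e+00]]
0.1 [271.10589477 562.91575966 404.03562882] [-6.99069693e-01 -3.06265272e+00  2.17196950e-03] 91.6289457392239
```

View pics/top1.png

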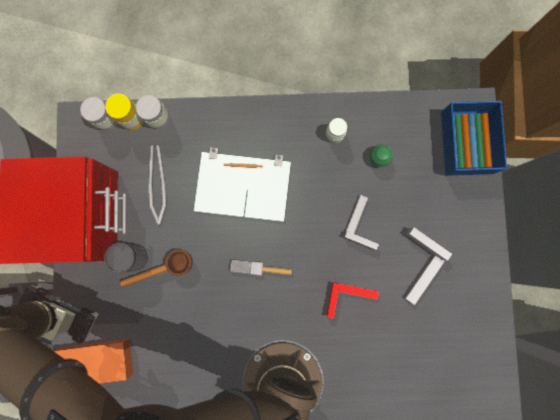

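View pics/scene1.png

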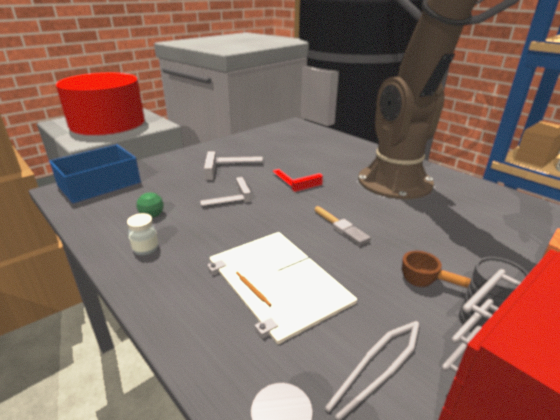

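The top view shows the target square (the smaller steel L) with its corner near (349,236), arms ending at (365,198) and (377,246). The shelf spans about (196,152) to (290,220), with the line from (244,216) to (247,190). The red L and the larger L are the decoys.

```bash
python3 - <<'E'
from h import *
c=dict(np.load('c1.npz'));im=c['img']
a=cv2.resize(im[185:260,330:395][:,:,::-1],None,fx=6,fy=6,interpolation=cv2.INTER_CUBIC)
b=cv2.resize(im[145:225,190:295][:,:,::-1],None,fx=3.8,fy=5.6,interpolation=cv2.INTER_CUBIC)
b=cv2.resize(im[145:225,190:295][:,:,::-1],None,fx=3.8,fy=3.8,interpolation=cv2.INTER_CUBIC)
h=450;pad=np.zeros((h,b.shape[1],3),np.uint8);pad[:b.shape[0]]=b
cv2.imwrite('pics/crop1.png',np.hstack([a,pad]))
g=im.min(2).astype(int)
# shelf corners
m=(g>170).astype(np.uint8);n,l,st,ce=cv2.connectedComponentsWithStats(m)
for i in range(1,n):
    if st[i,4]>150: print(st[i],ce[i])
i=l[180,220];cs=max(cv2.findContours((l==i).astype(np.uint8),0,2)[0],key=len)
r=cv2.minAreaRect(cs);q=cv2.boxPoints(r);print('shelf');print(np.array([plane(c,*p,12) for p in q]).round(1))
# line: darkest columns per row
for v in range(186,219,3):
    row=g[v,235:256];w=np.clip(200-row,0,None)*(abs(np.arange(21)-10)<9);
    print(v,row.tolist())
E
```

```text
[136  95  24  24 438] [147.84931507 106.39497717]
[ 81  97  24  23 429] [ 92.33100233 108.22843823]
[329 118  18  17 245] [337.89795918 126.33469388]
[ 194  149   97   72 5322] [242.03476137 186.54922961]
[149 160  16  64 165] [155.96363636 196.79393939]
[346 196  32  53 465] [358.72688172 224.98924731]
[410 228  42  32 363] [430.79338843 243.6446281 ]
[407 257  37  47 537] [424.65735568 279.94785847]
shelf
[[554.6 278.9  12. ]
 [770.3 252.   12. ]
 [724.7 -50.   12. ]
 [511.  -18.8  12. ]]
186 [242, 242, 242, 241, 241, 240, 241, 242, 241, 243, 242, 242, 242, 242, 242, 241, 242, 242, 242, 242, 242]
189 [242, 242, 240, 239, 241, 241, 242, 242, 241, 241, 242, 232, 225, 240, 243, 242, 241, 241, 242, 242, 243]
192 [241, 242, 242, 241, 241, 242, 242, 242, 243, 241, 234, 185, 189, 239, 242, 242, 242, 241, 243, 242, 242]
195 [242, 242, 242, 242, 241, 243, 242, 242, 242, 240, 220, 151, 194, 240, 241, 242, 242, 243, 243, 242, 242]
198 [243, 241, 241, 242, 242, 242, 242, 242, 242, 241, 217, 171, 225, 240, 243, 243, 242, 242, 243, 242, 242]
201 [242, 242, 243, 242, 243, 242, 242, 242, 241, 232, 189, 194, 239, 243, 243, 242, 243, 242, 242, 243, 243]
204 [242, 242, 243, 243, 242, 242, 243, 242, 240, 220, 155, 204, 240, 242, 241, 242, 242, 243, 243, 242, 243]
207 [241, 242, 241, 243, 243, 242, 242, 241, 234, 198, 184, 235, 243, 243, 243, 243, 243, 243, 244, 243, 244]
210 [243, 242, 243, 242, 243, 243, 243, 241, 226, 171, 198, 240, 242, 243, 243, 243, 243, 244, 243, 243, 242]
213 [242, 242, 243, 242, 242, 243, 243, 241, 220, 170, 221, 241, 244, 243, 243, 243, 243, 243, 243, 244, 242]
216 [131, 146, 156, 170, 182, 186, 185, 177, 141, 153, 209, 222, 234, 239, 240, 239, 241, 240, 240, 242, 243]
```

View pics/crop1.png

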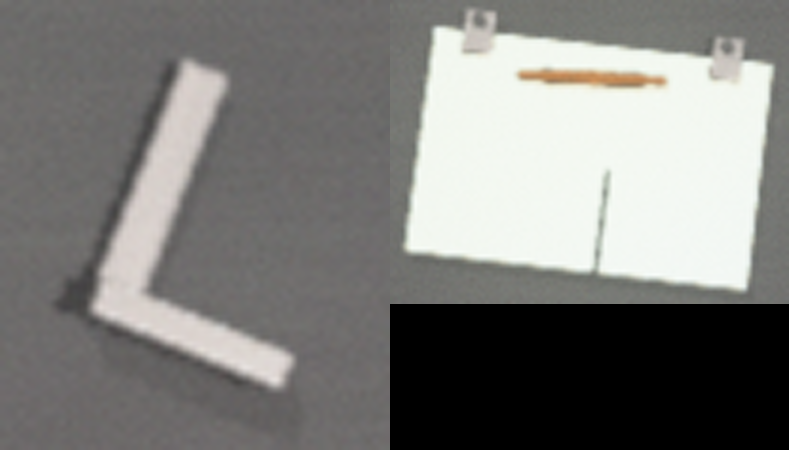

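```bash
python3 - <<'E'
from h import *
c=dict(np.load('c1.npz'));im=c['img'];g=im.min(2).astype(float)
f=lambda u,v:((u+.5)/6-.5+330,(v+.5)/6-.5+185)
P=[plane(c,*f(*p),34) for p in [(93,312),(280,388),(295,355),(103,278)]]
B=[plane(c,*f(*p),14.8) for p in [(183,60),(228,78)]]
for p in P+B: print(p.round(1))
C=np.mean(P,0);d=(P[0]+P[3]-P[1]-P[2]);print('stock ctr',C,'yaw',np.degrees(np.arctan2(-d[0],d[1])),np.linalg.norm(d)/2)
bm=(B[0]+B[1])/2; 
# line
L=[]
for v in range(192,214):
    w=np.clip(240-g[v,236:256],0,None);w[w<8]=0;L.append(plane(c,236+(w*np.arange(20)).sum()/w.sum(),v,12))
L=np.array(L)
# front edge: subpixel edge at threshold per column
F=[]
for u in list(range(202,240))+list(range(250,280)):
    col=g[195:230,u];k=np.where(col>200)[0].max();s=(col[k]-200)/(col[k]-col[k+1]);F.append(plane(c,u,195+k+s,12))
F=np.array(F)
pf=np.polyfit(F[:,1],F[:,0],1);pl=np.polyfit(L[:,0],L[:,1],1)
print('front x=%.4f y+%.1f'%tuple(pf),np.degrees(np.arctan(-pf[0])),'rms',np.std(F[:,0]-np.polyval(pf,F[:,1])))
print('line yaw',np.degrees(np.arctan(pl[0])),'rms',np.std(L[:,1]-np.polyval(pl,L[:,0])))
x=530
for _ in range(5): y=np.polyval(pl,x);x=np.polyval(pf,y)
print('line start',x,y)
s=robot.sense();print(R.from_rotvec(s['ee_rot']).as_matrix().round(3))
E
```

```text
[ 453.7 -215.4   34. ]
[ 410.2 -313.3   34. ]
[ 427.5 -322.2   34. ]
[ 471.7 -221.6   34. ]
[ 591.1 -273.6   14.8]
[ 580.4 -297.8   14.8]
stock ctr [ 440.77162146 -268.13483805   34.        ] yaw -23.857299074141707 108.47993939367863
front x=0.1459 y+515.8 -8.302573430643127 rms 0.3917860763082811
line yaw -8.29014113668208 rms 0.25665265828116623
line start 532.1696087645146 112.51018305583146
[[-0.901  0.434 -0.   ]
 [ 0.434  0.901 -0.001]
 [-0.    -0.001 -1.   ]]
```

>>> servo_tool:
  slide:
    - [0.015, -0.026, 0]
    - [0.015, -0.026, 0]
    - [0.015, -0.026, 0]
    - [0.015, -0.026, 0]
    - [0.015, -0.026, 0]
    - [0.015, -0.026, 0]
    - [0.015, -0.026, 0]
    - [0.015, -0.026, 0]
    - [0.015, -0.026, 0]
    - [0.015, -0.026, 0]
    - [0.015, -0.026, 0]
    - [0.015, -0.026, 0]
  rot:
    - [0, 0, -0.051]
    - [0, 0, -0.051]
    - [0, 0, -0.051]
    - [0, 0, -0.051]
    - [0, 0, -0.051]
    - [0, 0, -0.051]
    - [0, 0, -0.051]
    - [0, 0, -0.051]
    - [0, 0, -0.051]
    - [0, 0, -0.051]
    - [0, 0, -0.051]
    - [0, 0, -0.051]
  grip: [1, 1, 1, 1, 1, 1, 1, 1, 1, 1, 1, 1]

```text
t: 1.1
eef_pos: [451.6, 249.6, 404.6]
ee_rot: [-1.593, -2.708, 0.001]
contact_force: [0.5, -0.5, -0.3]
gripper_width: 91.8
finger_force: 0.0
```

>>> servo_tool:
  slide:
    - [0.0025, -0.025, 0]
    - [0.0025, -0.025, 0]
    - [0.0025, -0.025, 0]
    - [0.0025, -0.025, 0]
    - [0.0025, -0.025, 0]
    - [0.0025, -0.025, 0]
    - [0.0025, -0.025, 0]
    - [0.0025, -0.025, 0]
    - [0.0025, -0.025, 0]
    - [0.0025, -0.025, 0]
    - [0.0025, -0.025, 0]
    - [0.0025, -0.025, 0]
  rot:
    - [0, 0, -0.051]
    - [0, 0, -0.051]
    - [0, 0, -0.051]
    - [0, 0, -0.051]
    - [0, 0, -0.051]
    - [0, 0, -0.051]
    - [0, 0, -0.051]
    - [0, 0, -0.051]
    - [0, 0, -0.051]
    - [0, 0, -0.051]
    - [0, 0, -0.051]
    - [0, 0, -0.051]
  grip: [1, 1, 1, 1, 1, 1, 1, 1, 1, 1, 1, 1]

```text
t: 2.1
eef_pos: [480.4, -50.0, 404.6]
ee_rot: [-2.334, -2.101, 0.0]
contact_force: [0.1, -1.4, 0.4]
gripper_width: 92.0
finger_force: 0.0
```

>>> servo_tool:
  slide:
    - [-0.0035, -0.019, -0.005]
    - [-0.0035, -0.019, -0.005]
    - [-0.0035, -0.019, -0.005]
    - [-0.0035, -0.019, -0.005]
    - [-0.0035, -0.019, -0.005]
    - [-0.0035, -0.019, -0.005]
    - [-0.0035, -0.019, -0.005]
    - [-0.0035, -0.019, -0.005]
    - [-0.0035, -0.019, -0.005]
    - [-0.0035, -0.019, -0.005]
    - [-0.0035, -0.019, -0.005]
    - [0, 0, 0]
  rot:
    - [0, 0, -0.026]
    - [0, 0, -0.026]
    - [0, 0, -0.026]
    - [0, 0, -0.026]
    - [0, 0, -0.026]
    - [0, 0, -0.026]
    - [0, 0, -0.026]
    - [0, 0, -0.026]
    - [0, 0, -0.026]
    - [0, 0, -0.026]
    - [0, 0, -0.026]
    - [0, 0, -0.026]
  grip: [1, 1, 1, 1, 1, 1, 1, 1, 1, 1, 1, 1]

```text
t: 3.1
eef_pos: [440.7, -260.9, 349.1]
ee_rot: [2.636, 1.709, -0.003]
contact_force: [-0.9, -0.5, 0.4]
gripper_width: 91.9
finger_force: 0.0
```

```bash
python3 - <<'E'
from h import *
c=cam('wrist','w1.png');s=robot.sense();M=R.from_rotvec(s['ee_rot']).as_matrix()
print(s['t'],s['eef_pos'],np.degrees(np.arctan2(M[1,1],M[0,1])),M[:,2].round(3))
np.savez('w1.npz',img=c['img'],mtx=c['mtx'],world_to_cam=c['world_to_cam']);print(c['mtx'])
E
```

```text
3.15 [ 441.37028256 -259.20242822  349.27108464] -24.14759301112284 [-0.001  0.    -1.   ]
[[325.1922621    0.         278.77309911]
 [  0.         325.1922621  211.12926925]
 [  0.           0.           1.        ]]
```

View pics/w1.png

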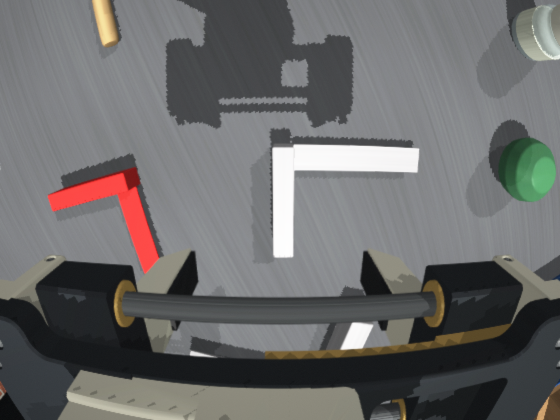

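The wrist view shows the square close up. The stock top spans about (273–293, 146–257) and the blade reaches right to (418,160). The red L is on the left.

```bash
python3 - <<'E'
from h import *
c=dict(np.load('w1.npz'))
P=np.array([plane(c,*p,34,True) for p in [(273,146),(293,146),(293.5,257.5),(273.5,257.5)]])
B=np.array([plane(c,*p,14.8,True) for p in [(418.5,149.5),(417.5,172.5)]])
print(P.round(1),B.round(1))
d=P[0]+P[1]-P[2]-P[3];print(P.mean(0),np.linalg.norm(d)/2,np.degrees(np.arctan2(-d[0],d[1])))
C=P.mean(0);w=d/np.linalg.norm(d);print('grasp',C-10*w)
E
```

```text
[[ 456.6 -212.4   34. ]
 [ 473.1 -219.8   34. ]
 [ 429.8 -321.3   34. ]
 [ 411.5 -313.1   34. ]] [[ 591.4 -274.4   14.8]
 [ 582.5 -296.8   14.8]]
[ 442.7533762  -266.63434062   34.        ] 110.37140581138907 -23.636105623352506
grasp [ 438.7441121  -275.79544325   34.        ]
```

>>> servo_tool:
  slide:
    - [-0.001, -0.008, 0]
    - [-0.002, -0.009, 0]
    - [0, 0, -0.02]
    - [0, 0, -0.025]
    - [0, 0, -0.025]
    - [0, 0, -0.025]
    - [0, 0, -0.025]
    - [0, 0, -0.02]
    - [0, 0, -0.014]
    - [0, 0, 0]
  rot:
    - [0, 0, 0.003]
    - [0, 0, 0.003]
    - [0, 0, 0]
    - [0, 0, 0]
    - [0, 0, 0]
    - [0, 0, 0]
    - [0, 0, 0]
    - [0, 0, 0]
    - [0, 0, 0]
    - [0, 0, 0]
  grip: [1, 1, 1, 1, 1, 1, 1, 1, 1, 1]

```text
t: 3.98
eef_pos: [439.0, -274.2, 193.5]
ee_rot: [-2.621, -1.725, 0.003]
contact_force: [-0.1, -0.7, -0.1]
gripper_width: 92.2
finger_force: 0.0
```

>>> servo_tool:
  slide:
    - [0, 0, 0]
    - [0, 0, 0]
    - [0, 0, 0]
    - [0, 0, 0]
    - [0, 0, 0]
    - [0, 0, 0]
    - [0, 0, 0]
    - [0, 0, 0]
    - [0, 0, 0]
    - [0, 0, 0]
    - [0, 0, 0]
    - [0, 0, 0]
  rot:
    - [0, 0, 0]
    - [0, 0, 0]
    - [0, 0, 0]
    - [0, 0, 0]
    - [0, 0, 0]
    - [0, 0, 0]
    - [0, 0, 0]
    - [0, 0, 0]
    - [0, 0, 0]
    - [0, 0, 0]
    - [0, 0, 0]
    - [0, 0, 0]
  grip: [-0.4, -0.6, -0.8, -1, -1, -1, -1, -1, -1, -1, -1, -1]
  newtons: 35

```text
t: 4.98
eef_pos: [439.5, -274.8, 195.6]
ee_rot: [-2.625, -1.725, 0.0]
contact_force: [-1.4, 0.3, 0.9]
gripper_width: 19.5
finger_force: 34.9
```

>>> servo_tool:
  slide:
    - [0, 0, 0.01]
    - [0, 0, 0.02]
    - [0, 0, 0.025]
    - [0, 0, 0.025]
    - [0, 0.02, 0.01]
    - [0, 0.02, 0]
    - [0.005, 0.02, 0]
    - [0.005, 0.02, 0]
    - [0.005, 0.02, 0]
    - [0.005, 0.02, 0]
    - [0.005, 0.02, 0]
    - [0.005, 0.02, 0]
  rot:
    - [0, 0, 0]
    - [0, 0, 0]
    - [0, 0, 0]
    - [0, 0, 0]
    - [0, 0, 0]
    - [0, 0, 0.02]
    - [0, 0, 0.02]
    - [0, 0, 0.02]
    - [0, 0, 0.02]
    - [0, 0, 0.02]
    - [0, 0, 0.02]
    - [0, 0, 0.02]
  grip: [-1, -1, -1, -1, -1, -1, -1, -1, -1, -1, -1, -1]

```text
t: 5.98
eef_pos: [469.3, -113.8, 285.9]
ee_rot: [-2.497, -1.905, 0.001]
contact_force: [0.0, 0.1, -5.9]
gripper_width: 19.5
finger_force: 34.8
```

>>> servo_tool:
  slide:
    - [0.005, 0.02, 0]
    - [0.005, 0.02, 0]
    - [0.005, 0.02, 0]
    - [0.005, 0.02, 0]
    - [0.005, 0.02, 0]
    - [0.004, 0.02, 0]
    - [0, 0.02, 0]
    - [0, 0.018, -0.01]
    - [0, 0.01, -0.02]
    - [0, 0, -0.01]
    - [0, 0, 0]
    - [0, 0, 0]
  rot:
    - [0, 0, 0.02]
    - [0, 0, 0.02]
    - [0, 0, 0.02]
    - [0, 0, 0.02]
    - [0, 0, 0.02]
    - [0, 0, 0.02]
    - [0, 0, 0.01]
    - [0, 0, 0]
    - [0, 0, 0]
    - [0, 0, 0]
    - [0, 0, 0]
    - [0, 0, 0]
  grip: [-1, -1, -1, -1, -1, -1, -1, -1, -1, -1, -1, -1]

```text
t: 6.98
eef_pos: [498.3, 52.1, 245.6]
ee_rot: [-2.37, -2.061, 0.003]
contact_force: [0.3, -0.3, -5.9]
gripper_width: 19.5
finger_force: 34.8
```

```bash
python3 - <<'E'
from h import *
c=cam('wrist','w2.png');s=robot.sense();M=R.from_rotvec(s['ee_rot']).as_matrix()
print(s['t'],s['eef_pos'],np.degrees(np.arctan2(M[1,1],M[0,1])),M[:,2].round(4),s['contact_force'],s['ft_torque'])
np.savez('w2.npz',img=c['img'],mtx=c['mtx'],world_to_cam=c['world_to_cam'])
E
```

```text
7.0333 [498.68033115  51.86350191 246.1448386 ] -8.009374437235135 [-3.e-04 -9.e-04 -1.e+00] [ 0.2357818  -0.46003289 -5.53851344] [-0.2047368   0.05815014  0.02552149]
```

View pics/w2.png

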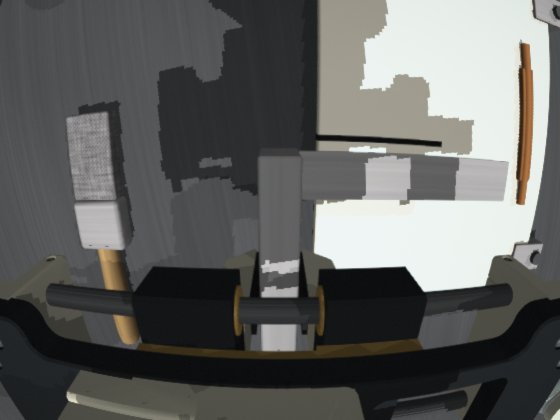

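The wrist view shows the square held. The blade's outer edge runs from (302,152) to (508,162) and the line from (317,136) to (440,144). The shelf's front edge is at column ~316 and the brush lies clear to the left.

```bash
cat > m.py <<'E'
from h import *
def mline(c,u0,u1,v0,v1):
    # dark line centre at z=12 by fitting
    g=c['img'].min(2).astype(float);pts=[]
    for u in range(u0,u1):
        v=np.arange(v0,v1);w=g[v,u];w=np.clip(np.median(w)*0.8-w,0,None)
        if w.sum()>0: pts.append(plane(c,u,(w*v).sum()/w.sum(),12,True))
    p=np.array(pts);return p
E
python3 - <<'E'
from m import *
c=dict(np.load('w2.npz'))
z=246-195+14.8
for p in [(302,152),(508,162),(507,201),(302,198)]: print('blade',plane(c,*p,z,True).round(1))
P=[plane(c,*p,z+19.2,True) for p in [(258.5,150),(300,150)]]; print('stock end',np.round(P,1))
L=mline(c,320,438,130,150);k=np.polyfit(L[:,0],L[:,1],1);print('line yaw',np.degrees(np.arctan(k[0])),L[0],L[-1],np.std(L[:,1]-np.polyval(k,L[:,0])))
print('front edge',[plane(c,*p,12,True).round(1) for p in [(318,20),(316.5,130),(314,240)]])
E
```

```text
blade [518.2 112.3  65.8]
blade [640.5  95.2  65.8]
blade [641.1  71.   65.8]
blade [515.3  89.1  65.8]
stock end [[498.8 118.4  85. ]
 [516.4 115.9  85. ]]
line yaw -8.337895855632773 [533.9294199  113.15129754  12.        ] [617.70520448 100.99157093  12.        ] 0.05814749538562683
front edge [array([543.2, 191.2,  12. ]), array([532.2, 118.3,  12. ]), array([522. ,  42.1,  12. ])]
```

>>> servo_tool:
  slide:
    - [0.0004, 0.0027, 0]
    - [0, 0, -0.01]
    - [0, 0, -0.015]
    - [0, 0, -0.012]
    - [0, 0, -0.006]
    - [0, 0, -0.003]
    - [0, 0, 0]
    - [0, 0, 0]
  rot:
    - [0, 0, -0.005]
    - [0, 0, 0]
    - [0, 0, 0]
    - [0, 0, 0]
    - [0, 0, 0]
    - [0, 0, 0]
    - [0, 0, 0]
    - [0, 0, 0]
  grip: [-1, -1, -1, -1, -1, -1, -1, -1]

```text
t: 7.7
eef_pos: [499.4, 55.6, 200.0]
ee_rot: [2.375, 2.056, 0.001]
contact_force: [-0.2, -0.1, -6.1]
gripper_width: 19.6
finger_force: 34.8
```

```bash
python3 - <<'E'
from h import *
c=cam('wrist','w3.png');s=robot.sense();M=R.from_rotvec(s['ee_rot']).as_matrix()
print(s['t'],s['eef_pos'],np.degrees(np.arctan2(M[1,1],M[0,1])),M[:,2].round(4),s['contact_force'],s['ft_torque'])
np.savez('w3.npz',img=c['img'],mtx=c['mtx'],world_to_cam=c['world_to_cam'])
E
```

```text
7.75 [499.43119329  55.70987628 200.21561548] -8.211831216068108 [ 9.e-04  2.e-04 -1.e+00] [ 0.0262745   0.52086579 -6.46159707] [-0.13653551  0.10684387  0.01347064]
```

View pics/w3.png

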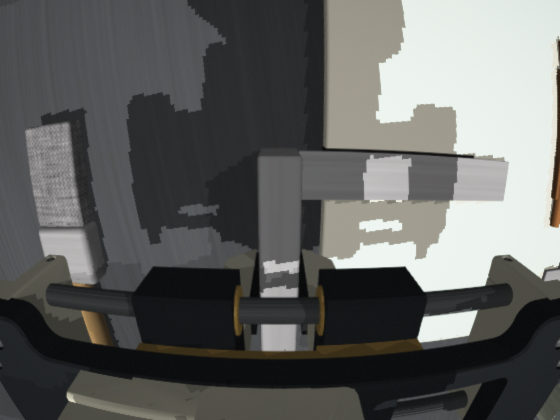

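The blade is now just above the shelf. Its outer edge, (302,152) to (507,162), partly hides the dark line at (325,149) to (472,156). The shelf edge is at column ~325 and the stock face at ~300.

```bash
python3 - <<'E'
from h import *
c=dict(np.load('w3.npz'));g=c['img'].min(2)
for u in (312,335,360,400,440,465,490): print(u,g[143:166,u].tolist())
for v in (60,100,140): print(v,g[v,312:336].tolist())
print([plane(c,*p,34+5,True).round(1) for p in [(258.5,149.5),(300,149.5)]])
E
```

```text
312 [34, 34, 34, 34, 35, 34, 36, 53, 83, 100, 101, 100, 99, 98, 95, 97, 95, 95, 98, 99, 99, 98, 96]
335 [145, 144, 144, 144, 139, 87, 30, 23, 64, 99, 100, 102, 100, 96, 95, 96, 94, 95, 96, 98, 99, 97, 96]
360 [143, 144, 143, 145, 143, 131, 70, 24, 33, 72, 98, 100, 99, 97, 96, 95, 95, 93, 94, 95, 98, 98, 97]
400 [143, 144, 144, 143, 143, 142, 140, 109, 50, 20, 41, 92, 122, 181, 185, 185, 182, 182, 179, 180, 181, 186, 186]
440 [143, 143, 142, 143, 142, 143, 142, 142, 142, 127, 66, 21, 28, 73, 94, 96, 97, 96, 97, 95, 94, 92, 93]
465 [237, 237, 237, 237, 237, 237, 237, 237, 237, 236, 225, 133, 55, 19, 50, 151, 181, 183, 182, 183, 182, 179, 176]
490 [236, 236, 236, 236, 237, 236, 236, 236, 236, 236, 236, 233, 158, 141, 141, 138, 128, 158, 181, 183, 183, 182, 183]
60 [33, 32, 32, 32, 33, 34, 35, 35, 33, 34, 34, 43, 70, 82, 87, 108, 123, 134, 141, 141, 142, 142, 142, 141]
100 [33, 33, 34, 33, 34, 34, 34, 34, 35, 34, 36, 48, 79, 86, 93, 115, 129, 139, 143, 142, 143, 143, 144, 144]
140 [34, 35, 33, 34, 34, 33, 34, 32, 35, 34, 41, 73, 85, 90, 111, 126, 140, 144, 146, 145, 145, 144, 144, 144]
[array([500.5, 122.2,  39. ]), array([518.2, 119.7,  39. ])]
```

```bash
python3 - <<'E'
from h import *
c=dict(np.load('w3.npz'))
L=np.array([plane(c,*p,12,True) for p in [(335,148),(360,149),(400,150.3),(440,152.7),(465,154)]])
for z in (19.8,18.8):
  B=np.array([plane(c,*p,z,True) for p in [(335,151),(360,151.75),(400,153.4),(440,155.7),(465,157)]])
  l=np.polyfit(L[:,0],L[:,1],1);b=np.polyfit(B[:,0],B[:,1],1)
  print('yaws',np.degrees(np.arctan([l[0],b[0]])),'offset of blade edge from line centre',[(np.polyval(b,x)-np.polyval(l,x))*.99+2 for x in (540,580,620)])
print([plane(c,*p,12,True).round(1) for p in [(324.5,60),(324.3,100),(323,140)]])
E
```

```text
yaws [-8.05982108 -8.23245441] offset of blade edge from line centre [np.float64(1.4125243526640254), np.float64(1.2907639069313117), np.float64(1.1690034611986122)]
yaws [-8.05982108 -8.23245441] offset of blade edge from line centre [np.float64(1.291861841951901), np.float64(1.1701013962192155), np.float64(1.04834095048653)]
[array([538.2, 160.7,  12. ]), array([535.2, 140.1,  12. ]), array([531.9, 119.6,  12. ])]
```

>>> servo_tool:
  slide:
    - [-0.0001, -0.001, 0]
    - [0.0045, -0.0007, 0]
    - [0.0045, -0.0007, 0]
    - [0.002, -0.0003, 0]
    - [0, 0, -0.001]
    - [0, 0, -0.001]
    - [0, 0, -0.001]
    - [0, 0, 0]
    - [0, 0, 0]
  rot:
    - [0, 0, 0]
    - [0, 0, 0]
    - [0, 0, 0]
    - [0, 0, 0]
    - [0, 0, 0]
    - [0, 0, 0]
    - [0, 0, 0]
    - [0, 0, 0]
    - [0, 0, 0]
  grip: [-1, -1, -1, -1, -1, -1, -1, -1, -1]

```text
t: 8.5
eef_pos: [510.0, 53.0, 196.7]
ee_rot: [2.375, 2.057, 0.0]
contact_force: [0.0, -0.6, -4.8]
gripper_width: 19.3
finger_force: 34.8
```

>>> servo_tool:
  slide:
    - [0, 0, -0.0007]
    - [0, 0, -0.0007]
    - [0, 0, 0]
  rot:
    - [0, 0, 0]
    - [0, 0, 0]
    - [0, 0, 0]
  grip: [-1, -1, -1]

```text
t: 8.75
eef_pos: [509.9, 53.0, 195.5]
ee_rot: [-2.375, -2.057, -0.0]
contact_force: [-3.1, -0.1, 0.5]
gripper_width: 19.7
finger_force: 35.0
```

>>> servo_tool:
  slide:
    - [0, 0, -0.0007]
    - [0, 0, -0.0007]
    - [0, 0, 0]
  rot:
    - [0, 0, 0]
    - [0, 0, 0]
    - [0, 0, 0]
  grip: [-1, -1, -1]

```text
t: 9.0
eef_pos: [509.9, 52.9, 195.3]
ee_rot: [-2.374, -2.056, -0.001]
contact_force: [-8.3, 0.3, 23.8]
gripper_width: 19.8
finger_force: 35.0
```

>>> servo_tool:
  slide:
    - [0, 0, 0.0007]
    - [0.0007, -0.0001, 0]
    - [0, 0, 0]
  rot:
    - [0, 0, 0]
    - [0, 0, 0]
    - [0, 0, 0]
  grip: [-1, -1, -1]

```text
t: 9.25
eef_pos: [510.2, 52.9, 195.4]
ee_rot: [-2.374, -2.056, 0.001]
contact_force: [-7.4, 0.3, 16.8]
gripper_width: 19.9
finger_force: 35.0
```

>>> servo_tool:
  slide:
    - [0.0007, -0.0001, 0]
    - [0, 0, 0]
  rot:
    - [0, 0, 0]
    - [0, 0, 0]
  grip: [-1, -1]

```text
t: 9.42
eef_pos: [510.4, 52.9, 195.4]
ee_rot: [-2.373, -2.055, 0.002]
contact_force: [-9.9, -0.2, 19.3]
gripper_width: 19.5
finger_force: 35.0
```

```bash
python3 - <<'E'
from h import *
c=cam('wrist');g=c['img'].min(2)
cv2.imwrite('pics/w4.png',cv2.resize(c['img'][100:260,230:430][:,:,::-1],None,fx=3.7,fy=3.7,interpolation=cv2.INTER_CUBIC))
for u in (335,360,400,440,455): print(u,g[143:166,u].tolist())
for v in (60,100,140): print(v,g[v,290:316].tolist())
print(v,g[170,290:316].tolist())
E
```

```text
335 [145, 145, 144, 140, 90, 34, 14, 17, 49, 98, 102, 100, 98, 97, 96, 95, 95, 95, 95, 97, 98, 98, 97]
360 [145, 144, 144, 144, 133, 74, 23, 14, 29, 69, 97, 100, 98, 97, 97, 96, 93, 93, 94, 96, 96, 98, 97]
400 [143, 144, 145, 144, 143, 141, 114, 55, 19, 14, 32, 83, 98, 98, 97, 96, 100, 139, 176, 180, 181, 184, 186]
440 [143, 142, 142, 142, 142, 142, 142, 143, 136, 96, 30, 12, 23, 67, 92, 98, 96, 96, 96, 97, 94, 93, 93]
455 [142, 142, 142, 142, 142, 142, 142, 142, 141, 138, 100, 31, 12, 20, 56, 90, 96, 97, 96, 96, 95, 94, 92]
60 [33, 34, 33, 32, 32, 33, 34, 34, 35, 34, 35, 34, 34, 34, 39, 75, 87, 111, 125, 135, 141, 141, 142, 142, 142, 142]
100 [34, 34, 34, 33, 33, 34, 34, 33, 35, 34, 33, 33, 33, 36, 45, 78, 93, 115, 129, 141, 145, 143, 144, 144, 143, 143]
140 [34, 34, 34, 34, 34, 34, 35, 34, 32, 32, 33, 34, 33, 38, 58, 86, 102, 123, 135, 144, 145, 144, 144, 145, 144, 144]
140 [99, 99, 99, 97, 98, 98, 97, 96, 96, 92, 88, 81, 95, 99, 100, 100, 100, 99, 99, 100, 100, 99, 100, 99, 99, 100]
```

View pics/w4.png

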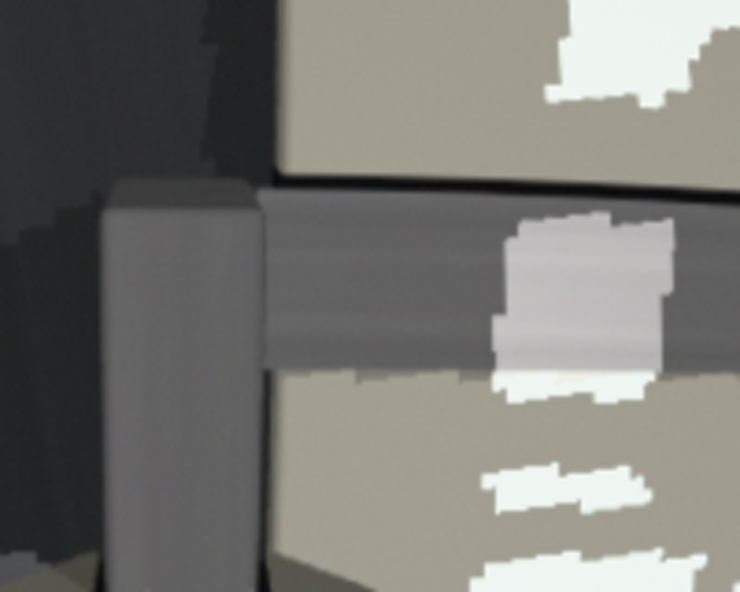

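The crop shows the square on the bench with its blade edge along the dark line. There is a thin dark gap between the stock (crop column ~262) and the shelf edge (~272). Next I'll measure the gap and the line offset.

```bash
cat > n.py <<'E'
from h import *
def prof(c):
    g=c['img'].astype(float).min(2);L=[];B=[]
    for u in range(325,460,5):
        col=g[140:170,u];k=int(np.argmin(col)) # line core
        top=np.median(col[:4]); h=(top+col[k])/2
        i=max(j for j in range(k) if col[j]>h); L.append((u,140+i+(col[i]-h)/(col[i]-col[i+1])))
        bt=np.median(col[k+4:k+6]);h=(bt+col[k])/2
        i=min(j for j in range(k,29) if col[j+1]>h); B.append((u,140+i+(h-col[i])/(col[i+1]-col[i])))
    L=np.array([plane(c,*p,12,True) for p in L]);B=np.array([plane(c,*p,14.8,True) for p in B])
    l=np.polyfit(L[:,0],L[:,1],1);b=np.polyfit(B[:,0],B[:,1],1)
    print('yaws',np.degrees(np.arctan([l[0],b[0]])).round(2),'offset',[round((np.polyval(b,x)-np.polyval(l,x))*.99+2,2) for x in (530,560,600)])
E
python3 - <<'E'
from n import *
c=cam('wrist');prof(c);g=c['img'].astype(float).min(2)
F=[]
for v in range(40,145,8):
    r=g[v,290:330];i=int(np.argmax(r>65));F.append(plane(c,290+i-(r[i]-65)/(r[i]-r[i-1]),v,12,True))
F=np.array(F);f=np.polyfit(F[:,1],F[:,0],1);print('front yaw',-np.degrees(np.arctan(f[0])))
for v in (160,180,200,220,235): print(v,g[v,292:312].astype(int).tolist())
for v,u in ((165,301),(225,300.5)):
    p=plane(c,u,v,34,True);print('inner face',p.round(1),'gap',(np.polyval(f,p[1])-p[0])*.99)
s=robot.sense();print(s['t'],s['contact_force'],s['ft_torque'])
E
```

```text
yaws [-8.32 -8.38] offset [np.float64(0.34), np.float64(0.31), np.float64(0.26)]
front yaw -8.300712789197034
160 [99, 99, 98, 98, 97, 96, 96, 93, 89, 83, 93, 95, 96, 95, 96, 96, 96, 96, 95, 96]
180 [98, 97, 99, 98, 97, 97, 96, 92, 88, 83, 94, 98, 99, 99, 99, 100, 99, 98, 98, 99]
200 [98, 97, 98, 98, 96, 97, 95, 89, 80, 60, 53, 70, 87, 103, 110, 111, 112, 110, 112, 111]
220 [98, 97, 97, 98, 97, 97, 93, 87, 62, 39, 48, 78, 98, 119, 133, 142, 145, 146, 145, 145]
235 [97, 98, 99, 98, 97, 95, 91, 83, 53, 41, 56, 83, 109, 127, 140, 145, 145, 145, 145, 145]
inner face [528.3 110.2  34. ] gap 2.944876655627123
inner face [524.6  82.7  34. ] gap 2.623307148994213
9.5167 [-9.84688792  0.71322589 18.78682647] [-0.09232858  2.11783632 -0.0582243 ]
```

>>> servo_tool:
  slide:
    - [0, 0, 0.0006]
    - [0.001, -0.00015, 0]
    - [0, 0, 0]
  rot:
    - [0, 0, 0]
    - [0, 0, 0]
    - [0, 0, 0]
  grip: [-1, -1, -1]

```text
t: 9.77
eef_pos: [511.5, 52.9, 195.4]
ee_rot: [-2.372, -2.056, 0.002]
contact_force: [-7.5, -0.4, 11.6]
gripper_width: 19.7
finger_force: 35.0
```

>>> servo_tool:
  slide:
    - [0.001, -0.00015, 0]
    - [0, 0, 0]
  rot:
    - [0, 0, 0]
    - [0, 0, 0]
  grip: [-1, -1]

```text
t: 9.93
eef_pos: [511.8, 52.8, 195.4]
ee_rot: [-2.371, -2.055, 0.004]
contact_force: [-11.2, 0.6, 16.2]
gripper_width: 19.4
finger_force: 35.0
```

>>> servo_tool:
  slide:
    - [0.0008, -0.0001, 0]
    - [0, 0, 0]
  rot:
    - [0, 0, 0]
    - [0, 0, 0]
  grip: [-1, -1]

```text
t: 10.1
eef_pos: [512.4, 52.7, 195.4]
ee_rot: [-2.371, -2.055, 0.005]
contact_force: [-12.6, 1.1, 16.6]
gripper_width: 19.7
finger_force: 35.0
```

>>> servo_tool:
  slide:
    - [0, 0, 0.0006]
    - [0.0008, -0.0001, 0]
    - [0, 0, 0]
  rot:
    - [0, 0, 0]
    - [0, 0, 0]
    - [0, 0, 0]
  grip: [-1, -1, -1]

```text
t: 10.35
eef_pos: [514.1, 52.6, 195.5]
ee_rot: [-2.373, -2.056, 0.003]
contact_force: [-6.0, 0.7, 2.2]
gripper_width: 19.8
finger_force: 35.0
```

```bash
cat >> n.py <<'E'
def gap(c):
    g=c['img'].astype(float).min(2);F=[]
    for v in range(40,145,8):
        r=g[v,285:330];i=int(np.argmax(r>65));F.append(plane(c,285+i-(r[i]-65)/(r[i]-r[i-1]),v,12,True))
    F=np.array(F);f=np.polyfit(F[:,1],F[:,0],1);print('front yaw',-np.degrees(np.arctan(f[0])))
    for v in (140,225): print(v,g[v,290:312].astype(int).tolist())
    for v,u in ((165,301),(225,300.5)):
        p=plane(c,u,v,34,True);print('gap',(np.polyval(f,p[1])-p[0])*.99)
E
python3 - <<'E'
from n import *
c=cam('wrist');prof(c);gap(c)
s=robot.sense();print(s['t'],s['eef_pos'],s['contact_force'],s['ft_torque'])
E
```

```text
yaws [-8.35 -8.29] offset [np.float64(0.55), np.float64(0.58), np.float64(0.62)]
front yaw -8.292746387081957
140 [34, 33, 33, 33, 34, 34, 35, 45, 87, 107, 124, 136, 146, 145, 144, 145, 145, 145, 145, 145, 145, 145]
225 [98, 97, 98, 97, 98, 99, 97, 95, 91, 90, 114, 138, 145, 145, 145, 145, 145, 145, 145, 145, 145, 145]
gap -0.44643928297301727
gap -0.7825438892369141
10.4 [514.06475832  52.61602742 195.45683618] [-6.18114134  0.27078642  2.95674534] [0.1103736  1.41926451 0.10130822]
```

>>> servo_tool:
  slide:
    - [0.0007, -0.00015, 0]
    - [0, 0, 0]
  rot:
    - [0, 0, 0]
    - [0, 0, 0]
  grip: [-1, -1]

```text
t: 10.57
eef_pos: [514.3, 52.6, 195.4]
ee_rot: [-2.372, -2.056, 0.004]
contact_force: [-9.2, 1.3, 5.6]
gripper_width: 19.8
finger_force: 35.0
```

>>> servo_tool:
  slide:
    - [0.0007, -0.00015, 0]
    - [0, 0, 0]
  rot:
    - [0, 0, 0]
    - [0, 0, 0]
  grip: [-1, -1]

```text
t: 10.73
eef_pos: [514.5, 52.5, 195.5]
ee_rot: [-2.371, -2.055, 0.005]
contact_force: [-10.8, 2.0, 9.8]
gripper_width: 19.4
finger_force: 35.0
```

```bash
python3 - <<'E'
from n import *
c=cam('wrist');prof(c);gap(c)
s=robot.sense();print(s['t'],s['eef_pos'],s['contact_force'],s['ft_torque'])
E
```

```text
yaws [-8.33 -8.27] offset [np.float64(0.55), np.float64(0.58), np.float64(0.63)]
front yaw -8.305456170189068
140 [32, 34, 34, 33, 34, 32, 34, 45, 85, 105, 124, 136, 145, 145, 144, 145, 146, 144, 145, 146, 144, 145]
225 [98, 98, 97, 98, 99, 99, 97, 96, 92, 90, 114, 137, 144, 146, 145, 144, 144, 145, 146, 145, 146, 145]
gap -0.4602926591901098
gap -0.8070822496330016
10.7833 [514.50217878  52.50423629 195.42653652] [-10.95595123   1.71660014   9.64993035] [0.2813021  2.37269959 0.019421  ]
```

>>> servo_tool:
  slide:
    - [-0.0009, 0.0001, 0]
    - [0, 0, 0]
    - [0, 0, 0]
    - [0, 0, 0]
    - [0, 0, 0]
    - [0, 0, 0]
    - [0, 0, 0]
    - [0, 0, 0]
  rot:
    - [0, 0, 0]
    - [0, 0, 0]
    - [0, 0, 0]
    - [0, 0, 0]
    - [0, 0, 0]
    - [0, 0, 0]
    - [0, 0, 0]
    - [0, 0, 0]
  grip: [-1, -1, -0.5, -0.4, -0.3, -0.1, 0.1, 0.1]
  newtons: 10

```text
t: 11.45
eef_pos: [515.9, 52.2, 196.0]
ee_rot: [2.374, 2.056, 0.001]
contact_force: [-0.2, -0.6, -0.1]
gripper_width: 47.2
finger_force: 0.0
```

```bash
python3 - <<'E'
from n import *
c=cam('wrist');
cv2.imwrite('pics/w5.png',c['img'][:,:,::-1])
prof(c);gap(c)
s=robot.sense();print(s['t'],s['eef_pos'],s['contact_force'],s['gripper_width'],s['finger_force'])
E
```

```text
yaws [-8.57 -9.29] offset [np.float64(1.05), np.float64(0.66), np.float64(0.15)]
front yaw -8.277511188599531
140 [33, 35, 49, 85, 113, 128, 141, 144, 145, 144, 144, 145, 145, 145, 144, 144, 144, 145, 144, 145, 145, 144]
225 [97, 96, 92, 89, 99, 133, 145, 144, 146, 146, 146, 145, 151, 152, 154, 153, 154, 153, 155, 159, 198, 208]
gap -2.8762097803742246
gap -3.1893053751790195
11.5 [515.76343247  52.17744205 195.94443617] [0.56164535 0.40809109 0.81768889] 48.96793778649046 0.0
```

View pics/w5.png

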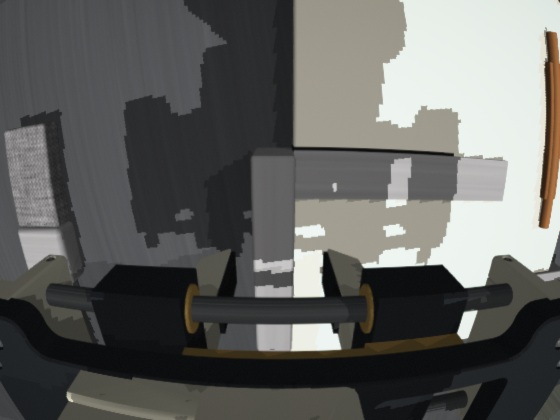

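The gripper is open with both fingers clear. The stock (columns 252–294) meets the shelf edge at about 294, and the blade edge follows the line. I'll lift off and check again.

>>> servo_tool:
  slide:
    - [0, 0, 0.005]
    - [0, 0, 0.01]
    - [0, 0, 0.02]
    - [0, 0, 0.02]
    - [0, 0, 0.02]
    - [0, 0, 0.02]
    - [0, 0, 0.02]
    - [0, 0, 0.01]
    - [0, 0, 0]
    - [0, 0, 0]
  rot:
    - [0, 0, 0]
    - [0, 0, 0]
    - [0, 0, 0]
    - [0, 0, 0]
    - [0, 0, 0]
    - [0, 0, 0]
    - [0, 0, 0]
    - [0, 0, 0]
    - [0, 0, 0]
    - [0, 0, 0]
  grip: [0.1, 0.1, 0.1, 0.1, 0.1, 0.1, 0.1, 0.1, 0.1, 0.1]

```text
t: 12.33
eef_pos: [515.4, 52.3, 321.1]
ee_rot: [2.374, 2.057, 0.002]
contact_force: [-0.4, -0.3, -0.5]
gripper_width: 50.4
finger_force: 0.0
```

```bash
python3 - <<'E'
from n import *
c=cam('wrist');
cv2.imwrite('pics/w6.png',cv2.resize(c['img'][110:310,230:430][:,:,::-1],None,fx=3,fy=3,interpolation=cv2.INTER_CUBIC))
np.savez('w6.npz',img=c['img'],mtx=c['mtx'],world_to_cam=c['world_to_cam'])
E
```

```text
(no output)
```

View pics/w6.png

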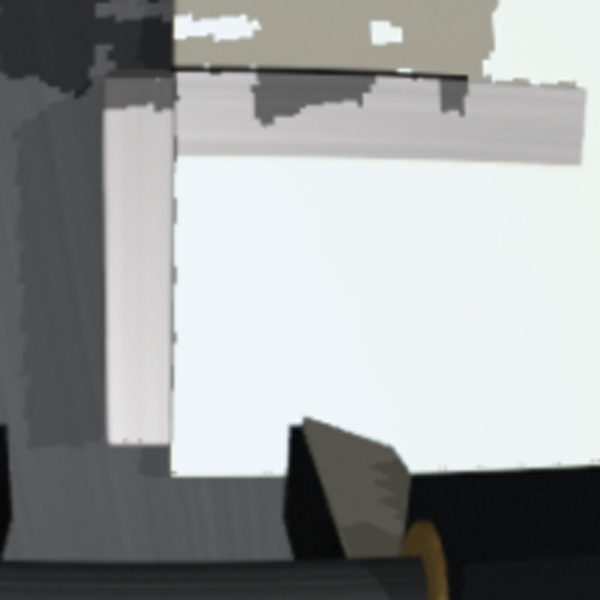

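The lifted view shows the stock running along the shelf edge, with crop column ~170 for the stock and ~173 for the shelf. The line shows as a thin dark strip along the blade's outer edge. I'll check the gap at both ends numerically.

```bash
python3 - <<'E'
from h import *
c=dict(np.load('w6.npz'));g=c['img'].astype(float).min(2);cm=lambda u,v,z:plane(c,u,v,z,True)
for v in (120,130,155,180,210,240,255): print(v,g[v,280:298].astype(int).tolist())
for u in (300,340,380): print(u,g[126:142,u].astype(int).tolist())
F=[]
for v in list(range(112,132,2))+list(range(258,267,2)):
    r=g[v,275:300];i=int(np.argmax(r>110));F.append(cm(275+i-(r[i]-110)/(r[i]-r[i-1]),v,12))
F=np.array(F);f=np.polyfit(F[:,1],F[:,0],1);print('front yaw',-np.degrees(np.arctan(f[0])),np.std(F[:,0]-np.polyval(f,F[:,1])))
for v in (150,180,210,240,255):
    r=g[v,275:300];d=np.argmin(np.where(np.arange(25)<8,999,r)) ; 
    h=(np.median(r[4:8])+r[d])/2;i=max(j for j in range(d) if r[j]>h);u=275+i+(r[i]-h)/(r[i]-r[i+1])
    p=cm(u,v,34);print(v,round(u,2),'gap',round((np.polyval(f,p[1])-p[0])*.99,2))
a=cm(265.3,145.3,34);b=cm(265.8,257.3,34);print('outer face yaw',np.degrees(np.arctan2(-(a-b)[0],(a-b)[1])))
E
```

```text
120 [34, 34, 33, 32, 34, 33, 36, 82, 211, 238, 239, 239, 238, 238, 238, 238, 238, 239]
130 [34, 34, 33, 33, 32, 34, 37, 61, 114, 142, 147, 147, 147, 146, 146, 147, 146, 148]
155 [199, 199, 198, 200, 198, 195, 191, 169, 141, 191, 204, 205, 205, 205, 205, 204, 205, 204]
180 [205, 205, 203, 203, 203, 201, 191, 163, 160, 227, 238, 239, 239, 239, 239, 239, 239, 239]
210 [211, 210, 209, 210, 208, 206, 185, 164, 224, 238, 239, 239, 239, 239, 239, 239, 239, 239]
240 [217, 217, 217, 214, 215, 212, 185, 182, 230, 238, 239, 239, 239, 239, 239, 239, 239, 239]
255 [222, 223, 219, 216, 216, 215, 193, 202, 233, 239, 239, 238, 239, 239, 239, 239, 239, 239]
300 [149, 149, 149, 148, 147, 133, 77, 42, 110, 183, 194, 191, 190, 191, 195, 195]
340 [149, 149, 148, 149, 148, 146, 116, 50, 33, 94, 99, 97, 97, 95, 95, 98]
380 [148, 148, 148, 148, 149, 148, 148, 147, 128, 43, 54, 90, 98, 97, 95, 94]
front yaw -9.30680231685957 2.5019536096232753
150 286.46 gap 0.97
180 286.31 gap 0.48
210 285.89 gap 0.17
240 285.46 gap -0.19
255 285.34 gap -0.48
outer face yaw -8.615067327490408
```

```bash
python3 - <<'E'
from h import *
c=dict(np.load('w6.npz'));g=c['img'].astype(float).min(2);cm=lambda u,v,z:plane(c,u,v,z,True)
ux=np.array([np.cos(np.radians(-8.3)),np.sin(np.radians(-8.3))])
for v in (114,118,122,126,130,258,262,265):
    r=g[v,275:300];h=90;i=int(np.argmax(r>h));u=275+i-(r[i]-h)/(r[i]-r[i-1]);print('shelf',v,round(u,2),(cm(u,v,12)[:2]@ux).round(2))
for v,u in ((150,286.46),(180,286.31),(210,285.89),(240,285.46),(255,285.34)):
    print('stock',v,(cm(u+.3,v,34)[:2]@ux).round(2))
print(g[262,275:300].astype(int))
# line offset
ps=[(300,131.7,134.3),(340,132.2,134.8),(380,134.5,136.4)]
uy=np.array([-ux[1],ux[0]])
for u,a,b in ps: print('edge offset',((cm(u,b,14.8)-cm(u,a,12))[:2]@uy+2).round(2))
E
```

```text
shelf 114 287.18 510.34
shelf 118 287.07 510.27
shelf 122 287.04 510.26
shelf 126 287.54 510.71
shelf 130 287.55 510.74
shelf 258 275.43 499.98
shelf 262 285.33 509.72
shelf 265 285.31 509.73
stock 150 509.56
stock 180 509.61
stock 210 509.47
stock 240 509.34
stock 255 509.38
[ 86  85  78  74  74  75  74  75  76  77  79 112 225 238 239 239 239 239
 239 239 239 239 239 239 239]
edge offset -0.12
edge offset -0.15
edge offset 0.44
```

```bash
python3 -c "
from h import *
print(robot.hand_in())"
```

```text
the job is handed in; nothing more can be done
None
```

The try square stands on the bench with its stock against the shelf's front edge, to within about 0.5 mm and 0.2°. The blade's outer edge lies within about 0.5 mm of the pencil line's centre. I let go of it, lifted the arm clear and handed in with the clock at about 12.5 s; no verdict came back.

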